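Take the label-tape roll off the rack carousel and store it in its pocket

TASK

Turn the drying rack's carousel counter-clockwise (seen from above) by its orange knob until it is against its stop, so that the roll of blue label tape on its spindle comes out from under the upper tier. Slide the roll straight up off the spindle, lay it flat on the round cork mat and let go of it; then take it again by its wall, one finger in the bore, and seat it flat on the floor of the white open-fronted pocket. Do not drop the roll, leave the carousel at its stop, and do not disturb the two bottles, the nipple or the pacifier case.

Things in the scene. Friction and masses are not known exactly. Their poses are not given: they have to be found in the camera images.
- carousel (a joint): angle (rad) of the grey round carousel deck (radius 118 mm, top 30 mm above the ledge) about its upright axis; grows counter-clockwise from above; stiff, stays where left. 0: as it starts, spindle 0.26 to 0.7 rad counter-clockwise of the rack's +x, under the tier's edge. 2.66: end stop, spindle roughly in the rack's -x direction, clear of the tier on the robot's side.
- knob_grip (a point): grip point of the orange upright knob on the carousel: a round post of 18 mm diameter, 40 mm tall on the deck (z 30 to 70 mm); this point lies on its axis at z 56 mm, 105 mm from the carousel's axis and 75 degrees counter-clockwise of the spindle.
- spindle_foot (a point): foot of the white upright spindle on the carousel deck: the point on the spindle's axis at deck height (z 30 mm), 75 mm from the carousel's axis. The spindle is 41 mm in diameter and 50 mm tall, tapering in its top 8 mm; its axis is the point's z.
- roll: blue label-tape roll on a cardboard core: ring 68 mm outside diameter, 46 mm bore (wall 11 mm), 30 mm tall. Origin: on its axis at its underside; z along its axis. At the start it stands on the carousel deck round the spindle. It may turn freely about its axis.
- rack: white and steel drying rack, fixed. Origin: on the carousel's axis at ledge height. Upper tier of steel bars (125 to 135 mm high) covers x +59 to +207 mm, y within 160 mm in the rack's frame, on four posts at x 90 and 195, y +-155 mm. White disc (radius 128 mm, 12 mm high) under the carousel.
- mat: round cork mat fixed to the ledge, 120 mm in diameter, 4 mm thick; origin at the centre of its underside.
- pocket: white open-fronted storage pocket, fixed. Origin under the centre of the roll's place; open front faces its -x. Floor 6 mm thick, x -63 to +44 mm. Walls 46 mm high: side walls with inner faces at y +-38.5 mm, x -15 to +44 mm; back wall's inner face at x +38.5 mm. Mint front lip, inner face x -42 mm, 4 mm above the floor.
- pocket_seat (a point): centre of the roll's place on the pocket's floor (z 6 mm): the roll's origin belongs here; axes as the pocket's.
- bottle_a: glass feeding bottle with mint top, loose, 56 mm diameter, 152 mm tall; origin at the centre of its underside. Leave alone.
- bottle_b: second such glass feeding bottle, 56 mm diameter, 152 mm tall; origin at the centre of its underside. Leave alone.
- nipple: mint silicone nipple, 42 mm diameter, 33 mm tall, loose; origin at the centre of its underside. Leave alone.
- case: white pacifier case, clipped shut, 70 x 70 x 43 mm, loose; origin at the centre of its underside. Leave alone.
There are look-alikes about, which are no part of the job. Several things have the shape of the mat; the one meant has the colours described above.

How it is judged:
By the outcome, as a careful person would: the job done as asked, in the order asked, and still so for the second after the job is handed in, with the robot touching nothing.
It also fails if it takes over 67 s, if anything falls off the work surface, if the arm or the gripper's body presses on something with over 40 N, if the wrist force passes 120 N, or if a joint passes its speed limit or range.

ROBOT

A 7-joint arm with a two-finger parallel gripper is mounted at the origin on the work surface. World frame = base frame: x ahead of the robot, y to its left, z up, the work surface at z = 0. Lengths are in m, angles in rad, forces in N, time in s.
With the tool pointing down it reaches from about 0.4 to 0.85 m from the base axis. Payload 10.4 kg.
Tool frame: the origin (TCP) lies midway between the tips of the shut fingers; the grasp point (between the pads) lies 19 mm behind it; z points along the fingers, y is the line along which they close (so a half turn about z gives the same grasp; the last joint's range is limited). The gripper opens to 87 mm and grips with 3 to 60 N. Pads are 19 mm wide; open, the fingers measure 117 mm over their backs; the gripper's body (75 mm by 190 mm) begins 51 mm behind the grasp point.
Start: joints at [1.213, 0.332, -0.065, 1.46, 0.022, 1.35, -0.088], TCP at [0.205, -0.59, 0.223] pointing down, gripper open.
Joint ranges: [-2.6, 2.6], [-0.5, 2.12], [-1.47, 1.34], [0.16, 2.42], [-1.27, 4.41], [0.06, 2.06], [-2.6, 2.6]. Speed limits (rad/s): [2.22, 2.22, 2.79, 2.79, 3.14, 3.14, 3.14].

INTERFACE

Orientations are given as a unit quaternion [x, y, z, w].
In Python, from bench import r gives the robot as it stands.
- The arm moves only by the tool move_arm, never from a script. Its argument "targets" is a list of rows, each a list of 3 entries, a list of its own where there are three numbers: the shift along the tool's x, y, z in cm, then the turn, a rotation vector about the tool's x, y, z in rad, then the opening in per cent of the stroke, from 0 (shut) to 100 (fully open). In form: [[[x, y, z], [wx, wy, wz], gripper], ...]. A call has 1 to 20 rows; each row shifts and turns the commanded pose from where the row before left it, along the tool's axes as they then stand; what a row does not reach is not made up. A row lasts 1/8 s, in which the tool goes at most 62.5 mm and 10.7 degrees, less where a joint would pass 70% of its speed; a pose out of reach is approached as far as the arm can. A call with a gripper value outside its range is refused whole. The fingers move at their own pace and stop on an object; "grip_force" is the grip in N (left out, the last holds). Time passes only in rows, so rows that do not move let the fingers close. It gives the time, the measured TCP pose, the force, the opening and the grip force at its end, in the units of the state.
- r.read_state(): the state, without advancing time (a new reading comes with each control period).
- r.camera(name): name is "scene" or "side" or "wrist"; returns a dict with "image" (400x640x3 uint8, blue, green, red), "vertical_fov" (degrees; the focal length in pixels is half the picture's height over the tangent of half this angle, whatever the lens; pixels are square), "cx", "cy" (the principal point, pixels), "k1" (the pictures are not rectified: a ray, as slopes to the right and down, at radius r is drawn at 1 + k1 r^2 times it, then the intrinsics apply), "cam_to_world" (4x4, takes a point from camera to world coordinates). Camera axes: x right, y down, z forward; pixel columns grow to the right and rows downward; lengths in m; the calibration is good to about 2 mm. A picture is of the moment at which its call begins. There is no depth.
- r.close_job(): hands the job in; it is judged then, once.
The state is a dict: "time": time; "joint_positions": joint angles; "joint_vel": joint speeds; "joint_torque": joint torques, N m; "ee_pos": TCP position; "eef_rot": TCP orientation; "ft_force": force on the tool from outside, world axes, zero at the start; "torque": the same for the moment, N m; "width": finger opening in m; "grip_force": force on a finger pad.
Only numpy, scipy, OpenCV 4.12 (cv2) and the standard library are available. Lean on these libraries where they do the work, as an engineer would, in place of code of your own. Each camera call takes 0.05 s, during which the arm holds its last target. There are 200 camera calls.

## Working session

There is one attempt and no reset: what is moved stays moved. The work goes in short steps, Python scripts to look and compute and a tool call to move; the robot and the scene stay as the last step left them, time stands still between calls to the robot, and variables do not carry over. Pictures are saved under pics/ and viewed, at most 13 in all, crops included, and the job is handed in when it is done.

Besides the shell and the picture viewer there is one more tool, called after ">>>" as a command line: name --argument value ..., lists and objects as JSON in quotes. move_arm: Moves the arm, as the interface text tells. Its arguments: {"type":"object","properties":{"targets":{"type":"array"},"grip_force":{"type":"number"}},"required":["targets"]}

```bash
mkdir -p pics; ls; cat > h.py <<'E'
import numpy as np,cv2
from bench import r
from scipy.spatial.transform import Rotation as R
def shot(n,f=None):
    c=r.camera(n)
    if f: cv2.imwrite('pics/'+f,c['image'])
    return c
def K(c):
    h=c['image'].shape[0]; f=h/2/np.tan(np.radians(c['vertical_fov'])/2)
    return f
def ray(c,uv):
    uv=np.atleast_2d(uv).astype(float); f=K(c)
    d=(uv-[c['cx'],c['cy']])/f; s=d.copy()
    for _ in range(30): s=d/(1+c['k1']*(s**2).sum(1,keepdims=True))
    T=np.array(c['cam_to_world']); v=np.c_[s,np.ones(len(s))]@T[:3,:3].T
    return T[:3,3],v
def onz(c,uv,z):
    o,v=ray(c,uv); return o+v*((z-o[2])/v[:,2:3])
def proj(c,P):
    T=np.array(c['cam_to_world']); p=(np.atleast_2d(P)-T[:3,3])@T[:3,:3]; s=p[:,:2]/p[:,2:]
    return s*(1+c['k1']*(s**2).sum(1,keepdims=True))*K(c)+[c['cx'],c['cy']]
E
python3 - <<'E'
from h import *
np.set_printoptions(precision=3,suppress=True)
a=shot('scene','a.png');b=shot('side','b.png');w=shot('wrist','w.png')
for c in(a,b,w):print(c['vertical_fov'],c['cx'],c['cy'],c['k1'],np.array(c['cam_to_world']))
s=r.read_state();print(s)
E
```

```text
pics
47.85871961651103 316.6178265313554 195.34639018865613 -0.038845125540590095 [[-0.714  0.569 -0.408  0.948]
 [ 0.7    0.57  -0.431  0.386]
 [-0.013 -0.593 -0.805  0.899]
 [ 0.     0.     0.     1.   ]]
45.15201256163498 321.02064419026175 201.01751544799623 -0.13416570583699491 [[-0.706 -0.468  0.532 -0.094]
 [-0.709  0.47  -0.526  0.548]
 [-0.004 -0.748 -0.663  0.803]
 [ 0.     0.     0.     1.   ]]
66.80324829790165 321.08655802259267 194.96774800308626 -0.026718995878012693 [[ 0.33  -0.914 -0.237  0.269]
 [-0.944 -0.319 -0.082 -0.569]
 [-0.001  0.251 -0.968  0.385]
 [ 0.     0.     0.     1.   ]]
{'time': 0.15, 'joint_positions': array([ 1.213,  0.333, -0.065,  1.461,  0.022,  1.35 , -0.089]), 'joint_vel': array([ 0.002, -0.003, -0.001, -0.004,  0.   ,  0.002,  0.   ]), 'joint_torque': array([  0.001, -62.363,   0.025, -39.015,  -0.061,   0.037,   0.   ]), 'ee_pos': array([ 0.205, -0.59 ,  0.222]), 'eef_rot': array([ 0.986,  0.167, -0.   , -0.   ]), 'ft_force': array([-0.5  , -0.112, -0.577]), 'torque': array([-0.003, -0.036,  0.01 ]), 'grip_force': 0.0, 'width': 0.08653844263407198}
```

View pics/a.png

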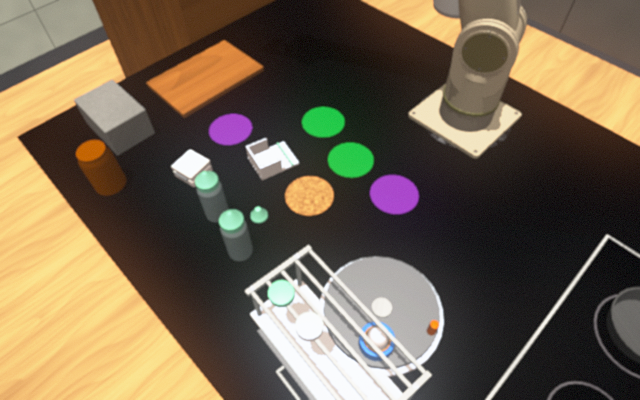

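View pics/b.png

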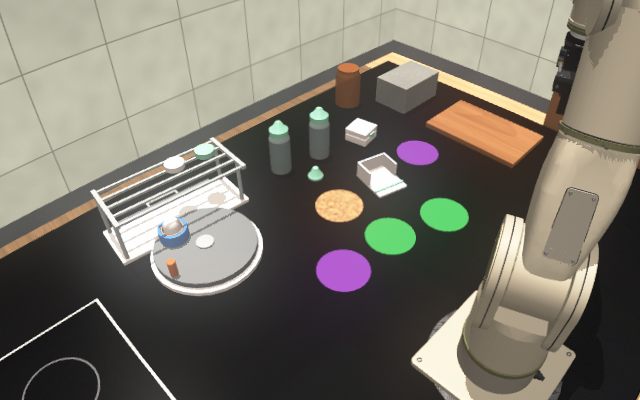

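The scene view shows the carousel at about (381,307), the knob at (433,327) and the roll at (377,342). The cork mat is at (309,196) and the pocket at (270,158). In the side view the deck is at (205,241), the knob at (172,268), the mat at (339,205) and the pocket at (380,175).

```bash
python3 - <<'E'
from h import *
np.set_printoptions(precision=4,suppress=True)
a=shot('scene');b=shot('side')
def cen(c,m,near,rad):
    yy,xx=np.nonzero(m); k=np.hypot(xx-near[0],yy-near[1])<rad
    return np.array([xx[k].mean(),yy[k].mean()]),k.sum()
def hsv(c): return cv2.cvtColor(c['image'],cv2.COLOR_BGR2HSV)
def tri(pa,pb):
    o1,v1=ray(a,pa);o2,v2=ray(b,pb);A=np.c_[v1[0],-v2[0]];t=np.linalg.lstsq(A,o2-o1,rcond=None)[0]
    p=o1+v1[0]*t[0];q=o2+v2[0]*t[1];return (p+q)/2,np.linalg.norm(p-q)
ha,hb=hsv(a),hsv(b)
org=lambda h:cv2.inRange(h,(3,170,120),(16,255,255))
ka=cen(a,org(ha),(433,327),15);kb=cen(b,org(hb),(172,268),15);print('knob',ka,kb,tri(ka[0],kb[0]))
# mat
cork=lambda h:cv2.inRange(h,(8,80,90),(25,255,255))
for c,h,n in((a,ha,(309,196)),(b,hb,(339,205))):
    m=cv2.morphologyEx(cork(h),cv2.MORPH_CLOSE,np.ones((7,7)))
    yy,xx=np.nonzero(m);k=np.hypot(xx-n[0],yy-n[1])<32
    P=onz(c,np.c_[xx,yy][k],.004);print('mat',P.mean(0),np.ptp(P,0))
# blue
blue=lambda h:cv2.inRange(h,(98,120,80),(118,255,255))
for c,h,n in((a,ha,(377,342)),(b,hb,(172,232))):
    print('blue',cen(c,blue(h),n,25))
print('cap',onz(a,(381.5,307),.03),onz(b,(205,241),.03))
# deck gray fit
for c,h,n in((a,ha,(381,307)),(b,hb,(205,241))):
    th=np.linspace(0,2*np.pi,13)[:-1]; C=onz(c,n,.03)[0]
    print(proj(c,C+np.c_[.118*np.cos(th),.118*np.sin(th),0*th])[::3].tolist())
print('bottles etc', onz(a,[(216,216),(239,256),(259,217),(190,178)],0),onz(b,[(281,168),(319,153),(316,177),(360,137)],0))
A=cv2.resize(a['image'][240:390,240:460],None,fx=3.6,fy=3.6,interpolation=3)[:,:800]
cv2.imwrite('pics/c1.png',A[:600])
B=cv2.resize(a['image'][110:230,170:330],None,fx=3.7,fy=3.7,interpolation=3)[:300]
p=cv2.resize(a['image'][130:190,235:310],(400,320),interpolation=3);q=cv2.resize(b['image'][145:205,345:420],(400,320),interpolation=3)
cv2.imwrite('pics/c2.png',np.hstack([p,q]))
E
```

```text
** On entry to DLASCL parameter number  4 had an illegal value
 ** On entry to DLASCL parameter number  4 had an illegal value
 ** On entry to DLASCL parameter number  4 had an illegal value
 ** On entry to DLASCL parameter number  4 had an illegal value
 ** On entry to DLASCL parameter number  5 had an illegal value
 ** On entry to DLASCL parameter number  4 had an illegal value<stdin>:6: RuntimeWarning: Mean of empty slice.
  ret = ret.dtype.type(ret / rcount)
Traceback (most recent call last):
numpy.linalg.LinAlgError: SVD did not converge in Linear Least Squares
```

```bash
cat >> h.py <<'E'
def cen(c,m,near,rad):
    yy,xx=np.nonzero(m); k=np.hypot(xx-near[0],yy-near[1])<rad
    return np.array([xx[k].mean(),yy[k].mean()]),k.sum()
def hsv(c): return cv2.cvtColor(c['image'],cv2.COLOR_BGR2HSV)
def tri(a,b,pa,pb):
    o1,v1=ray(a,pa);o2,v2=ray(b,pb);A=np.c_[v1[0],-v2[0]];t=np.linalg.lstsq(A,o2-o1,rcond=None)[0]
    p=o1+v1[0]*t[0];q=o2+v2[0]*t[1];return (p+q)/2,np.linalg.norm(p-q)
org=lambda h:cv2.inRange(h,(0,120,60),(18,255,255))
cork=lambda h:cv2.inRange(h,(8,80,90),(25,255,255))
blue=lambda h:cv2.inRange(h,(98,120,80),(118,255,255))
np.set_printoptions(precision=4,suppress=True)
E
cat > m.py <<'E'
from h import *
a=shot('scene');b=shot('side')
ha,hb=hsv(a),hsv(b)
print(ha[327,433],hb[268,172])
A=cv2.resize(a['image'][240:390,240:460],None,fx=3.6,fy=3.6,interpolation=3)
cv2.imwrite('pics/c1.png',A)
p=cv2.resize(a['image'][130:190,235:310],(400,320),interpolation=3);q=cv2.resize(b['image'][145:205,345:420],(400,320),interpolation=3)
cv2.imwrite('pics/c2.png',np.hstack([p,q]))
ka=cen(a,org(ha),(433,327),15);kb=cen(b,org(hb),(172,268),15);print('knob',ka,kb,tri(a,b,ka[0],kb[0]))
for c,h,n in((a,ha,(309,196)),(b,hb,(339,205))):
    m=cv2.morphologyEx(cork(h),cv2.MORPH_CLOSE,np.ones((7,7)))
    yy,xx=np.nonzero(m);k=np.hypot(xx-n[0],yy-n[1])<32
    P=onz(c,np.c_[xx,yy][k],.004);print('mat',P.mean(0),np.ptp(P,0))
for c,h,n in((a,ha,(377,342)),(b,hb,(172,232))): print('blue',cen(c,blue(h),n,25))
print('cap',onz(a,(381.5,307),.03),onz(b,(205,241),.03))
print('bottles etc', onz(a,[(216,216),(239,256),(259,217),(190,178)],0),onz(b,[(281,168),(319,153),(316,177),(360,137)],0))
E
python3 m.py
```

```text
[ 16 213 248] [  9 114 147]
knob (array([432.844 , 326.6972]), np.int64(109)) (array([170.3478, 262.9565]), np.int64(46)) (array([0.5844, 0.3153, 0.0611]), np.float64(0.0007853226941732414))
mat [ 0.5078 -0.107   0.004 ] [0.125  0.1251 0.    ]
mat [ 0.5041 -0.1052  0.004 ] [0.1237 0.1232 0.    ]
blue (array([373.9365, 343.4233]), np.int64(189))
blue (array([nan, nan]), np.int64(0))
cap [[0.6116 0.2145 0.03  ]] [[0.614  0.2133 0.03  ]]
bottles etc [[ 0.7078 -0.2227  0.    ]
 [ 0.7366 -0.0978  0.    ]
 [ 0.6359 -0.1471 -0.    ]
 [ 0.6845 -0.3651  0.    ]] [[ 0.7236 -0.1073  0.    ]
 [ 0.6993 -0.2294  0.    ]
 [ 0.6275 -0.1472  0.    ]
 [ 0.6706 -0.3723  0.    ]]h.py:24: RuntimeWarning: Mean of empty slice.
  return np.array([xx[k].mean(),yy[k].mean()]),k.sum()
  ret = ret.dtype.type(ret / rcount)
```

View pics/c1.png

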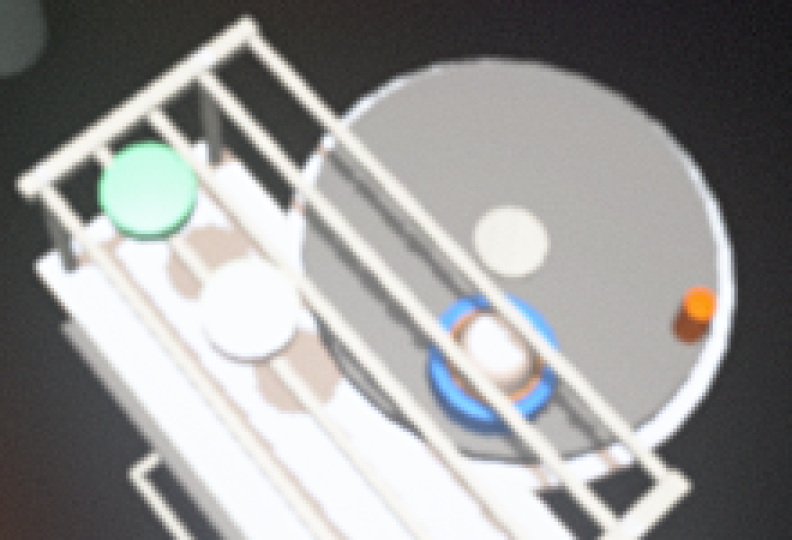

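View pics/c2.png

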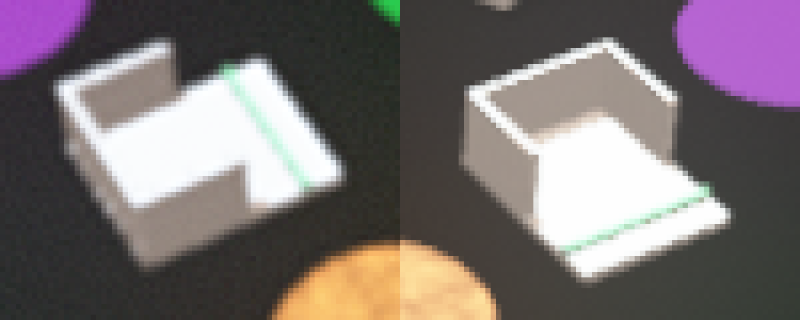

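The first crop shows the roll under the tier's bars and the deck's centre cap at (382,307). The second shows the pocket's front floor corners, its mint lip, and the tops of its back wall in both views.

```bash
python3 - <<'E'
from h import *
a=shot('scene');b=shot('side')
S=400/75;S2=320/60
fa=lambda x,y:((x+.5)/S-.5+235,(y+.5)/S2-.5+130)
fb=lambda x,y:((x-400+.5)/S-.5+345,(y+.5)/S2-.5+145)
P={}
for n,p,q in(('frontR',(343,182),(585,280)),('frontL',(262,60),(728,215)),('lipA',(305,187),(568,248)),('lipB',(230,70),(708,190)),('backtopA',(135,208),(606,42)),('backtopB',(58,88),(676,100)),('sideEnd',(168,44),(540,152))):
    print(n,tri(a,b,fa(*p),fb(*q)), onz(a,fa(*p),.006)[0][:2],onz(b,fb(*q),.006)[0][:2])
s=lambda x,y:((x+.5)/3.6-.5+240,(y+.5)/3.6-.5+240)
t=onz(a,[s(250,28),s(680,485),s(30,185)],.13);print(t)
d=t[0]-t[1];print('rack x yaw',np.degrees(np.arctan2(d[1],d[0]))+90)
c=np.array([.613,.214]);
E
```

```text
frontR (array([ 0.4542, -0.2014,  0.0014]), np.float64(0.001129486374085101)) [ 0.457  -0.1978] [ 0.4512 -0.1979]
frontL (array([ 0.4319, -0.2843,  0.0074]), np.float64(0.0016560007558264747)) [ 0.4306 -0.2863] [ 0.4326 -0.2845]
lipA (array([ 0.4719, -0.2093,  0.0059]), np.float64(0.0012533998970535168)) [ 0.4722 -0.2085] [ 0.472  -0.2101]
lipB (array([ 0.449 , -0.2894,  0.0098]), np.float64(0.0006125991147587782)) [ 0.4467 -0.2927] [ 0.4515 -0.293 ]
backtopA (array([ 0.5348, -0.2761,  0.033 ]), np.float64(0.0645336501817587)) [ 0.5395 -0.2571] [ 0.5667 -0.3537]
backtopB (array([ 0.5138, -0.3486, -0.0002]), np.float64(0.002498698107075389)) [ 0.5162 -0.3451] [ 0.5086 -0.3398]
sideEnd (array([ 0.501 , -0.2472,  0.0589]), np.float64(0.061742883682928795)) [ 0.4571 -0.3288] [ 0.5301 -0.2572]
[[0.6576 0.0541 0.13  ]
 [0.6844 0.3659 0.13  ]
 [0.8013 0.0413 0.13  ]]
rack x yaw -4.914242164562523
```

>>> move_arm --targets '[[[0, 0, 0], [0, 0, 0.14], 60], [[0, 0, 0], [0, 0, 0.14], 60], [[0, 0, 0], [0, 0, 0.14], 60], [[1.76, -5.5, 0], [0, 0, 0], 60], [[1.76, -5.5, 0], [0, 0, 0], 60], [[1.76, -5.5, 0], [0, 0, 0], 60], [[1.76, -5.5, 0], [0, 0, 0], 60], [[1.76, -5.5, 0], [0, 0, 0], 60], [[1.76, -5.5, 0], [0, 0, 0], 60], [[1.76, -5.5, 0], [0, 0, 0], 60], [[1.76, -5.5, 0], [0, 0, 0], 60], [[1.76, -5.5, 0], [0, 0, 0], 60], [[1.76, -5.5, 0], [0, 0, 0], 60], [[1.76, -5.5, 0], [0, 0, 0], 60], [[1.76, -5.5, 0], [0, 0, 0], 60], [[1.76, -5.5, 0], [0, 0, 0], 60], [[1.76, -5.5, 0], [0, 0, 0], 60]]'

```text
time: 2.58
ee_pos: [0.5172, 0.1574, 0.2229]
eef_rot: [0.999, -0.043, 0.001, 0.0]
ft_force: [1.3, -0.1, 0.2]
width: 0.0524
grip_force: 0.0
```

```bash
cat >> h.py <<'E'
def to(p,yawy=None):
    """tool-frame shift (cm) and turn about tool z (rad) to world target p, tool y yaw (deg, mod 180); shift is in axes after the turn"""
    s=r.read_state(); M=R.from_quat(s['eef_rot']); y=M.as_matrix()[:,1]; cur=np.degrees(np.arctan2(y[1],y[0])); tz=0
    tilt=M.as_matrix()[:,2]
    if yawy is not None:
        d=(yawy-cur+90)%180-90; tz=-np.radians(d); M=M*R.from_rotvec([0,0,tz])
    print('t',s['time'],'pos',s['ee_pos'],'yaw',cur,'z',tilt,'F',s['ft_force'],'w',s['width'],'j7',s['joint_positions'][[4,6]])
    print('shift cm',100*M.as_matrix().T@(np.array(p)-s['ee_pos']),'turn z',tz)
E
python3 - <<'E'
from h import *
to([.5844,.3153,.16],85.1)
w=shot('wrist','w2.png');print(proj(w,[[.5844,.3153,.07],[.613,.214,.03]]))
E
```

```text
t 2.575 pos [0.5172 0.1574 0.2229] yaw -94.94078117477144 z [ 0.0011 -0.0001 -1.    ] F [ 1.2968 -0.0759  0.2015] w 0.05236161654516104 j7 [ 0.1738 -2.1675]
shift cm [  5.3401 -16.3072   6.293 ] turn z -0.0007117657725928575
[[160.9241 131.2612]
 [261.9995  95.5801]]
```

View pics/w2.png

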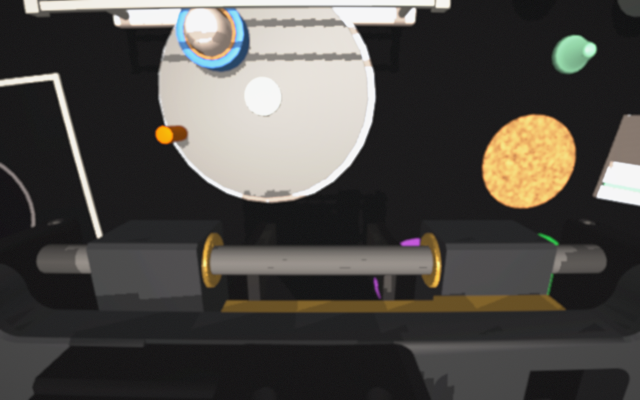

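The wrist view shows the knob top at (164,135), the cap at (262,96), the roll at (213,35), and the mat and pocket to the right. This agrees with the estimate to about 3 mm.

>>> move_arm --targets '[[[1.7, -5.4, 0], [0, 0, 0], 60], [[1.7, -5.4, 0], [0, 0, 0], 60], [[1.7, -5.4, 0], [0, 0, 0], 60], [[0, 0, 4], [0, 0, 0], 60], [[0, 0, 4], [0, 0, 0], 60], [[0, 0, 0], [0, 0, 0], 60]]'

```text
time: 3.38
ee_pos: [0.5797, 0.3117, 0.1395]
eef_rot: [0.999, -0.043, -0.002, 0.002]
ft_force: [-0.7, -0.7, 0.8]
width: 0.0522
grip_force: 0.0
```

```bash
python3 - <<'E'
from h import *
to([.5835,.3135,.039],85.1)
w=shot('wrist','w3.png');print(proj(w,[[.5835,.3135,.07],[.613,.214,.03]]))
k=cen(w,org(hsv(w)),proj(w,[.5835,.3135,.065])[0],40);print(k,onz(w,k[0],.06))
E
```

```text
t 3.375 pos [0.5797 0.3117 0.1395] yaw -94.87415939528354 z [-0.0048 -0.0029 -1.    ] F [-0.6762 -0.7013  0.8089] w 0.05216603856008943 j7 [ 0.4119 -2.4813]
shift cm [ 0.413  -0.2462 10.0503] turn z 0.0004510036330084263
[[316.0873 199.0278]
 [424.4873 146.3087]]
(array([317.515, 197.676]), np.int64(466)) [[0.5818 0.3126 0.06  ]]
```

>>> move_arm --targets '[[[0.3, -0.2, 3], [0, 0, -0.1], 60], [[0, 0, 4], [0, 0, 0], 60], [[0, 0, 3], [0, 0, 0], 60], [[0, 0, 0], [0, 0, 0], 60], [[0, 0, 0], [0, 0, 0], 0], [[0, 0, 0], [0, 0, 0], 0], [[0, 0, 0], [0, 0, 0], 0], [[0, 0, 0], [0, 0, 0], 0]]' --grip_force 40

```text
time: 4.42
ee_pos: [0.5844, 0.3148, 0.043]
eef_rot: [1.0, 0.007, 0.0, -0.0]
ft_force: [0.6, 0.6, 0.2]
width: 0.0199
grip_force: 0.0
```

```bash
python3 - <<'E'
from h import *
to([.5835,.3135,.039])
s=r.read_state();print(s['joint_positions'],s['grip_force'])
E
```

```text
t 4.425 pos [0.5844 0.3148 0.043 ] yaw -89.15394832227385 z [ 0.0006  0.0001 -1.    ] F [0.6461 0.5995 0.1926] w 0.019886800326440322 j7 [ 0.4953 -2.4336]
shift cm [-0.0882  0.1315  0.4015] turn z 0
[-0.0334  0.6867 -0.753   1.5018  0.4953  1.1498 -2.4336] 0.0
```

```bash
python3 - <<'E'
from h import *
th=np.radians(106+6*np.arange(26));P=.105*np.c_[np.cos(th),np.sin(th)]
M=R.from_quat(r.read_state()['eef_rot']).as_matrix()[:2,:2]
print((100*np.diff(P,axis=0)@M).round(2).tolist())
E
```

```text
[[-1.04, 0.34], [-1.0, 0.45], [-0.95, 0.55], [-0.89, 0.65], [-0.81, 0.74], [-0.73, 0.82], [-0.64, 0.89], [-0.55, 0.95], [-0.44, 1.01], [-0.34, 1.05], [-0.23, 1.08], [-0.11, 1.09], [0.0, 1.1], [0.12, 1.09], [0.23, 1.07], [0.34, 1.04], [0.45, 1.0], [0.55, 0.95], [0.65, 0.89], [0.74, 0.81], [0.82, 0.73], [0.89, 0.64], [0.95, 0.55], [1.01, 0.44], [1.05, 0.34]]
```

>>> move_arm --targets '[[[0, 0, 0.2], [0, 0, 0], 0], [[0, 0, 0], [0, 0, 0], 0], [[0, 0, 0], [0, 0, 0], 0], [[-1.04, 0.34, 0], [0, 0, 0], 0], [[-1.0, 0.45, 0], [0, 0, 0], 0], [[-0.95, 0.55, 0], [0, 0, 0], 0], [[-0.89, 0.65, 0], [0, 0, 0], 0], [[-0.81, 0.74, 0], [0, 0, 0], 0]]'

```text
time: 5.42
ee_pos: [0.5387, 0.2897, 0.0426]
eef_rot: [1.0, 0.008, 0.002, -0.002]
ft_force: [1.2, 8.0, 6.8]
width: 0.017
grip_force: 40.0
```

>>> move_arm --targets '[[[-0.73, 0.82, 0], [0, 0, 0], 0], [[-0.64, 0.89, 0], [0, 0, 0], 0], [[-0.55, 0.95, 0], [0, 0, 0], 0], [[-0.44, 1.01, 0], [0, 0, 0], 0], [[-0.34, 1.05, 0], [0, 0, 0], 0], [[-0.23, 1.08, 0], [0, 0, 0], 0], [[-0.11, 1.09, 0], [0, 0, 0], 0], [[0, 1.1, 0], [0, 0, 0], 0], [[0.12, 1.09, 0], [0, 0, 0], 0], [[0.23, 1.07, 0], [0, 0, 0], 0], [[0.34, 1.04, 0], [0, 0, 0], 0], [[0.45, 1.0, 0], [0, 0, 0], 0], [[0.55, 0.95, 0], [0, 0, 0], 0], [[0.65, 0.89, 0], [0, 0, 0], 0], [[0.74, 0.81, 0], [0, 0, 0], 0], [[0.82, 0.73, 0], [0, 0, 0], 0], [[0.89, 0.64, 0], [0, 0, 0], 0]]'

```text
time: 7.55
ee_pos: [0.5583, 0.1279, 0.0424]
eef_rot: [1.0, 0.009, 0.001, -0.002]
ft_force: [-2.5, 8.6, 11.5]
width: 0.0168
grip_force: 40.0
```

>>> move_arm --targets '[[[0.95, 0.55, 0], [0, 0, 0], 0], [[1.01, 0.44, 0], [0, 0, 0], 0], [[0.8, 0.26, 0], [0, 0, 0], 0], [[0.25, 0.06, 0], [0, 0, 0], 0], [[0.25, 0.06, 0], [0, 0, 0], 0]]'

```text
time: 8.18
ee_pos: [0.5907, 0.1137, 0.0423]
eef_rot: [1.0, 0.008, 0.001, -0.001]
ft_force: [-5.3, 1.8, 14.6]
width: 0.0167
grip_force: 40.0
```

>>> move_arm --targets '[[[0.3, 0.06, 0], [0, 0, 0], 0], [[0.3, 0.05, 0], [0, 0, 0], 0], [[0, 0, 0], [0, 0, 0], 0]]'

```text
time: 8.55
ee_pos: [0.5971, 0.1122, 0.0423]
eef_rot: [1.0, 0.008, 0.001, -0.001]
ft_force: [-3.3, 1.9, 13.5]
width: 0.0171
grip_force: 40.0
```

>>> move_arm --targets '[[[0.3, 0.05, 0], [0, 0, 0], 0], [[0.3, 0.05, 0], [0, 0, 0], 0], [[0, 0, 0], [0, 0, 0], 0]]'

```text
time: 8.93
ee_pos: [0.6029, 0.1111, 0.0423]
eef_rot: [1.0, 0.008, 0.001, -0.0]
ft_force: [-3.2, 0.6, 13.9]
width: 0.0166
grip_force: 40.0
```

```bash
python3 - <<'E'
from h import *
to([.597,.112,.2])
shot('scene','s4.png');c=r.camera('wrist')
A=cv2.imread('pics/s4.png')[180:400,230:480];cv2.imwrite('pics/v4.png',np.hstack([cv2.resize(A,(600,528),interpolation=3)]))
E
```

```text
t 8.925 pos [0.6029 0.1111 0.0423] yaw -89.07623187625315 z [ 0.0015  0.0008 -1.    ] F [-3.2386  0.5711 13.9408] w 0.01662821994110573 j7 [ 0.4389 -2.1137]
shift cm [ -0.5664  -0.1123 -15.7711] turn z 0
```

View pics/v4.png

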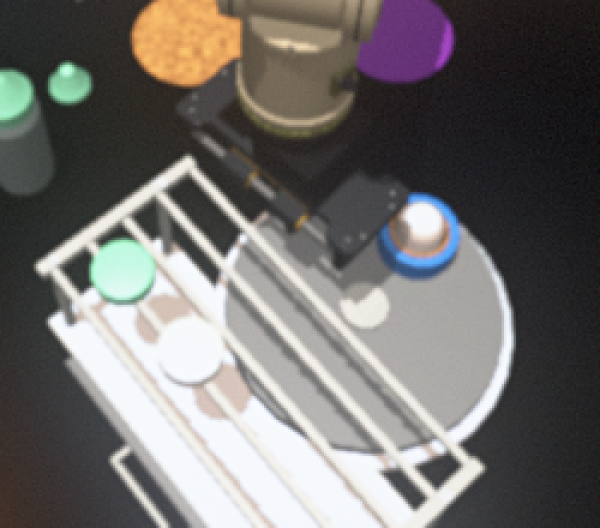

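The roll has come out to about (405,279) in the scene view, clear of the tier. I'll measure the spindle angle to see whether the knob followed all the way.

```bash
python3 - <<'E'
from h import *
a=shot('scene');b=shot('side')
for c in(a,b):
    m=blue(hsv(c)); n=proj(c,[.54,.205,.045])[0]; yy,xx=np.nonzero(m);k=np.hypot(xx-n[0],yy-n[1])<35
    if k.sum()<20: print(k.sum());continue
    q=np.c_[xx,yy][k]; (u,v),ax,an=cv2.fitEllipse(cv2.convexHull(q.astype(np.float32))); mid=(q.min(0)+q.max(0))/2
    for p in((u,v),mid):
        X=onz(c,p,.047)[0]; d=X[:2]-[.613,.214]; print(p,X,np.hypot(*d),np.degrees(np.arctan2(d[1],d[0])))
E
```

```text
(404.3262634277344, 277.30133056640625) [0.5356 0.2086 0.047 ] 0.0776189119207296 -176.04077270173096
[404. 277.] [0.5355 0.2077 0.047 ] 0.07774315123307099 -175.37271295620806
(225.62864685058594, 250.4443817138672) [0.5436 0.205  0.047 ] 0.06994096144272378 -172.61492970806822
[225.5 250. ] [0.5449 0.2044 0.047 ] 0.06878906776303961 -172.00439158057048
```

>>> move_arm --targets '[[[0.3, 0, 0], [0, 0, 0], 0], [[0.3, 0, 0], [0, 0, 0], 0], [[0, 0, 0], [0, 0, 0], 0]]'

```text
time: 9.5
ee_pos: [0.6068, 0.1111, 0.0415]
eef_rot: [1.0, 0.008, -0.001, 0.0]
ft_force: [-7.4, -0.0, 10.5]
width: 0.0143
grip_force: 36.1
```

```bash
cat >rollm.py <<'E'
from h import *
to([.597,.112,.2])
a=shot('scene');b=shot('side')
for c in(a,b):
    m=blue(hsv(c)); n=proj(c,[.54,.205,.045])[0]; yy,xx=np.nonzero(m);k=np.hypot(xx-n[0],yy-n[1])<35
    q=np.c_[xx,yy][k]; (u,v),ax,an=cv2.fitEllipse(cv2.convexHull(q.astype(np.float32))); print((u,v),onz(c,(u,v),.047)[0])
E
python3 rollm.py
```

```text
t 9.5 pos [0.6068 0.1111 0.0415] yaw -89.0693550292862 z [-0.0026 -0.0001 -1.    ] F [-7.4344 -0.0429 10.5239] w 0.014303383509545036 j7 [ 0.4417 -2.112 ]
shift cm [ -1.0218  -0.1036 -15.851 ] turn z 0
(404.47674560546875, 277.4607238769531) [0.5356 0.2091 0.047 ]
(225.7349395751953, 250.54129028320312) [0.5433 0.205  0.047 ]
```

>>> move_arm --targets '[[[0, 0, 0], [0, 0, 0], 60], [[0, 0, 0], [0, 0, 0], 60], [[0, 0, 0], [0, 0, 0], 60], [[-2, 0, 0], [0, 0, 0], 60], [[-2.2, 0, 0], [0, 0, 0], 0], [[0, 0, 0], [0, 0, 0], 0], [[0, 0, 0], [0, 0, 0], 0], [[0, 0, 0], [0, 0, 0], 0]]'

```text
time: 10.6
ee_pos: [0.567, 0.1092, 0.0405]
eef_rot: [1.0, 0.007, 0.0, -0.0]
ft_force: [-0.5, -0.6, -0.3]
width: 0.0175
grip_force: 0.0
```

```bash
python3 rollm.py; python3 - <<'E'
from h import *
w=shot('wrist','w5.png');k=cen(w,org(hsv(w)),proj(w,[.595,.111,.06])[0],60);print(k,onz(w,k[0],.06))
E
```

```text
t 10.6 pos [0.567  0.1092 0.0405] yaw -89.17574820709505 z [ 0.0003  0.0002 -1.    ] F [-0.4951 -0.5741 -0.3097] w 0.01751150463876428 j7 [ 0.4136 -2.1236]
shift cm [  3.0046  -0.2424 -15.9459] turn z 0
(405.169921875, 277.7713928222656) [0.5352 0.2106 0.047 ]
(224.69419860839844, 250.48899841308594) [0.545  0.2065 0.047 ]
(array([317.757 , 205.6339]), np.int64(926)) [[0.5916 0.1099 0.06  ]]
```

>>> move_arm --targets '[[[0.5, 0, 0], [0, 0, 0], 0], [[0.5, 0, 0], [0, 0, 0], 0], [[0.3, 0, 0], [0, 0, 0], 0], [[0, 0, 0], [0, 0, 0], 0]]'

```text
time: 11.25
ee_pos: [0.5759, 0.1097, 0.0398]
eef_rot: [1.0, 0.008, -0.004, 0.001]
ft_force: [-18.8, -1.7, 11.6]
width: 0.0008
grip_force: 9.3
```

>>> move_arm --targets '[[[0.3, 0, 0], [0, 0, 0], 0], [[0, 0, 0], [0, 0, 0], 0]]'

```text
time: 11.5
ee_pos: [0.576, 0.1097, 0.0395]
eef_rot: [1.0, 0.008, -0.007, 0.002]
ft_force: [-32.9, -3.9, 23.5]
width: 0.0007
grip_force: 16.9
```

>>> move_arm --targets '[[[-1.2, 0, 0], [0, 0, 0], 0], [[-0.8, 0, -1], [0, 0, 0], 100], [[0, 0, -4], [0, 0, 0], 100], [[0, 0, -5], [0, 0, 0], 100], [[-1, -4, -3], [0, 0, 0], 100], [[-1, -5, 0], [0, 0, 0], 100], [[0, 0, 0], [0, 0, 0], 100]]'

```text
time: 12.38
ee_pos: [0.5398, 0.2038, 0.1722]
eef_rot: [1.0, 0.011, 0.001, -0.001]
ft_force: [0.3, -0.2, -0.4]
width: 0.0527
grip_force: 0.0
```

```bash
python3 rollm.py; python3 - <<'E'
from h import *
to([.54,.208,.1])
w=shot('wrist','w6.png')
m=blue(hsv(w));yy,xx=np.nonzero(m);n=proj(w,[.54,.208,.06])[0];k=np.hypot(xx-n[0],yy-n[1])<110
q=np.c_[xx,yy][k];P=onz(w,q,.06);print(n,k.sum(),cv2.minEnclosingCircle((1000*P[:,:2]).astype(np.float32)))
print(proj(w,[[.54,.208,.08],[.613,.214,.03]]))
E
```

```text
t 12.375 pos [0.5398 0.2038 0.1722] yaw -88.76670946217291 z [ 0.0021  0.0024 -1.    ] F [ 0.2777 -0.1537 -0.4237] w 0.05271435331605155 j7 [ 0.3064 -2.2108]
shift cm [ 5.5266  9.2938 -2.7861] turn z 0
(403.9783935546875, 277.4159851074219) [0.5363 0.2083 0.047 ]
(224.1942138671875, 249.31521606445312) [0.5485 0.2052 0.047 ]
t 12.475 pos [0.5413 0.199  0.1711] yaw -89.10036927202337 z [ 0.001  -0.0002 -1.    ] F [-0.4483 -1.0146  0.4261] w 0.06046460249238267 j7 [ 0.3075 -2.2093]
shift cm [-0.1211 -0.9027  7.1056] turn z 0
[309.7097 192.5241] 1160 ((538.9326171875, 206.10763549804688), 34.24317169189453)
[[308.8952 198.1066]
 [305.216  111.8422]]
```

View pics/w6.png

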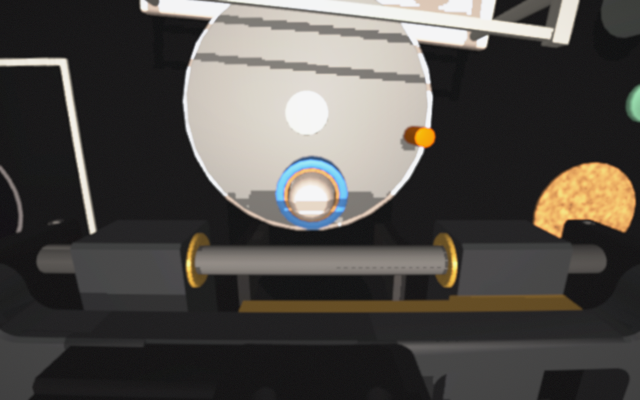

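The wrist view shows the roll round at (311,193), with its fitted radius of 34.2 mm matching. The knob at (424,137) is at the stop and nothing else has moved.

>>> move_arm --targets '[[[-0.2, -0.7, 3], [0, 0, 0], 100], [[0, 0, 3], [0, 0, 0], 100], [[0, 0, 0], [0, 0, 0], 100], [[0, 0, 0], [0, 0, 0], 100]]'

```text
time: 13.02
ee_pos: [0.5398, 0.2053, 0.1117]
eef_rot: [1.0, 0.007, 0.001, -0.0]
ft_force: [-0.1, -0.0, 1.1]
width: 0.0865
grip_force: 0.0
```

```bash
python3 - <<'E'
from h import *
to([.539,.2065,.035])
E
```

```text
t 13.025 pos [0.5398 0.2053 0.1117] yaw -89.22890531310591 z [ 0.0011  0.0002 -1.    ] F [-0.0831 -0.0272  1.139 ] w 0.08646383031504386 j7 [ 0.3606 -2.2604]
shift cm [-0.0904 -0.1183  7.6666] turn z 0
```

>>> move_arm --targets '[[[-0.1, -0.1, 2.5], [0, 0, 0], 100], [[0, 0, 2.6], [0, 0, 0], 100], [[0, 0, 1.5], [0, 0, 0], 100], [[0, 0, 1], [0, 0, 0], 100], [[0, 0, 0], [0, 0, 0], 100], [[0, 0, 0], [0, 0, 0], 60], [[0, 0, 0], [0, 0, 0], 60], [[0, 0, 0], [0, 0, 0], 60], [[0, 0, 0], [0, 0, 0], 60]]' --grip_force 20

```text
time: 14.15
ee_pos: [0.5383, 0.207, 0.035]
eef_rot: [1.0, 0.007, 0.0, -0.0]
ft_force: [-0.5, -0.7, 4.2]
width: 0.0673
grip_force: 20.0
```

>>> move_arm --targets '[[[0, 0, -0.5], [0, 0, 0], 60], [[0, 0, -1], [0, 0, 0], 60], [[0, 0, -1.5], [0, 0, 0], 60], [[0, 0, -1.5], [0, 0, 0], 60], [[0, 0, -1.5], [0, 0, 0], 60], [[0, 0, -2], [0, 0, 0], 60], [[0, 0, -2], [0, 0, 0], 60], [[0, 0, 0], [0, 0, 0], 60]]'

```text
time: 15.15
ee_pos: [0.539, 0.2073, 0.1366]
eef_rot: [1.0, 0.007, 0.002, -0.0]
ft_force: [0.0, 0.7, -0.7]
width: 0.0674
grip_force: 20.0
```

```bash
python3 - <<'E'
from h import *
to([.506,-.106,.12])
b=shot('side','b7.png');print(proj(b,r.read_state()['ee_pos']))
a=shot('scene','a7.png');print(proj(a,r.read_state()['ee_pos']))
# mat from wrist later
A=cv2.resize(a['image'][200:330,320:480],(480,390));B=cv2.resize(b['image'][140:270,170:277],(320,390));cv2.imwrite('pics/v7.png',np.hstack([A,B]))
E
```

```text
t 15.15 pos [0.539  0.2073 0.1366] yaw -89.16065184250807 z [ 0.0031  0.0008 -1.    ] F [ 0.0049  0.7051 -0.6868] w 0.06736808259253267 j7 [ 0.3386 -2.2474]
shift cm [-3.7594 31.2829  1.6238] turn z 0
[[220.373 222.451]]
[[409.335  257.0485]]
```

View pics/v7.png

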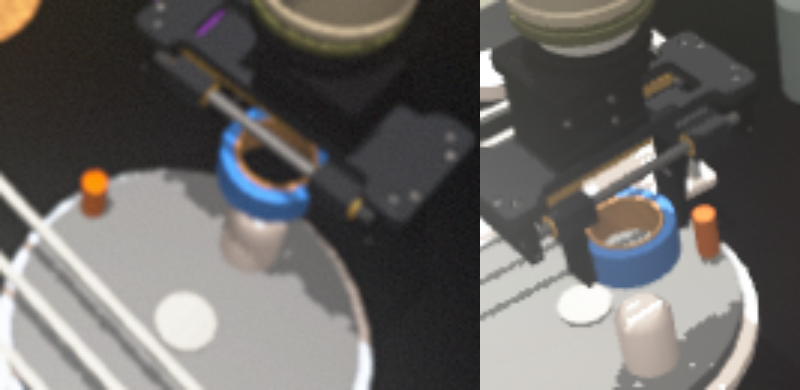

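The roll is off the spindle and held level in the fingers, with the spindle bare and the carousel unmoved.

>>> move_arm --targets '[[[-0.3, 2.2, 0], [0, 0, 0], 60], [[-0.5, 4, 0], [0, 0, 0], 60], [[-0.6, 5, 0], [0, 0, 0], 60], [[-0.6, 5, 0], [0, 0, 0], 60], [[-0.6, 5, 0], [0, 0, 0], 60], [[-0.6, 5, 0], [0, 0, 0], 60], [[-0.5, 3.5, 0], [0, 0, 0], 60], [[0, 1.6, 2], [0, 0, 0], 60], [[0, 0, 4], [0, 0, 0], 60], [[0, 0, 3], [0, 0, 0], 60], [[0, 0, 0], [0, 0, 0], 60]]'

```text
time: 16.62
ee_pos: [0.5034, -0.105, 0.0415]
eef_rot: [1.0, 0.008, -0.003, -0.001]
ft_force: [0.2, 0.1, -0.1]
width: 0.0676
grip_force: 20.0
```

```bash
python3 - <<'E'
from h import *
to([.506,-.106,.0095])
E
```

```text
t 16.625 pos [ 0.5034 -0.105   0.0415] yaw -89.04847728372962 z [-0.0054  0.0026 -1.    ] F [ 0.1979  0.1278 -0.1366] w 0.06763611466377056 j7 [ 0.298  -1.6661]
shift cm [0.2755 0.1162 3.1945] turn z 0
```

>>> move_arm --targets '[[[0.2, 0, 1.2], [0, 0, 0], 60], [[0, 0, 1], [0, 0, 0], 60], [[0, 0, 0.5], [0, 0, 0], 60], [[0, 0, 0.3], [0, 0, 0], 60], [[0, 0, 0.1], [0, 0, 0], 60], [[0, 0, 0], [0, 0, 0], 60]]'

```text
time: 17.38
ee_pos: [0.5077, -0.1067, 0.0137]
eef_rot: [1.0, 0.007, 0.0, 0.0]
ft_force: [0.1, -0.4, -0.5]
width: 0.0674
grip_force: 20.0
```

>>> move_arm --targets '[[[0, 0, 0.3], [0, 0, 0], 60], [[0, 0, 0.1], [0, 0, 0], 60], [[0, 0, 0], [0, 0, 0], 60]]'

```text
time: 17.75
ee_pos: [0.5075, -0.1066, 0.0094]
eef_rot: [1.0, 0.007, -0.0, -0.0]
ft_force: [0.4, -0.2, -1.0]
width: 0.0674
grip_force: 20.0
```

>>> move_arm --targets '[[[0, 0, 0.1], [0, 0, 0], 60], [[0, 0, 0.1], [0, 0, 0], 60], [[0, 0, 0], [0, 0, 0], 60]]'

```text
time: 18.12
ee_pos: [0.5078, -0.1067, 0.0088]
eef_rot: [1.0, 0.007, -0.0, 0.0]
ft_force: [-7.6, 0.5, 18.7]
width: 0.0675
grip_force: 20.0
```

>>> move_arm --targets '[[[0, 0, -0.1], [0, 0, 0], 100], [[0, 0, 0], [0, 0, 0], 100], [[0, 0, 0], [0, 0, 0], 100], [[0, 0, 0], [0, 0, 0], 100], [[0, 0, -2], [0, 0, 0], 100], [[0, 0, -4], [0, 0, 0], 100], [[0, 0, -5], [0, 0, 0], 100], [[0, 2, -5], [0, 0, 0], 100], [[-2, 4, 0], [0, 0, 0], 100], [[-4, 0, 0], [0, 0, 0], 100], [[0, 0, 0], [0, 0, 0], 100]]'

```text
time: 19.5
ee_pos: [0.4467, -0.1683, 0.1697]
eef_rot: [1.0, 0.006, -0.0, 0.001]
ft_force: [-0.3, -0.2, 0.2]
width: 0.0868
grip_force: 0.0
```

```bash
cat > wr.py <<'E'
from h import *
def rollw(w,g,zt,f=0):
    m=blue(hsv(w));yy,xx=np.nonzero(m);n=proj(w,list(g)+[zt])[0];k=np.hypot(xx-n[0],yy-n[1])<110
    q=np.c_[xx,yy][k];P=onz(w,q,zt);print('roll',k.sum(),cv2.minEnclosingCircle((1000*P[:,:2]).astype(np.float32)))
E
python3 - <<'E'
from wr import *
to([.5078,-.1067,.1],-15.5)
w=shot('wrist','w8.png');rollw(w,(.508,-.107),.034)
ax=np.array([np.cos(np.radians(-15.5)),np.sin(np.radians(-15.5))]);ay=np.array([-ax[1],ax[0]]);S=np.array([.503,-.2605])
for x,y,z in((-63,-44,6),(-63,44,6),(-42,-40,10),(-42,40,10),(-15,-38.5,46),(-15,38.5,46),(38.5,38.5,46),(38.5,-38.5,46)):
    p=S+(ax*x+ay*y)/1000;print((x,y,z),proj(w,[p[0],p[1],z/1000])[0].round(1))
E
```

```text
t 19.5 pos [ 0.4467 -0.1683  0.1697] yaw -89.2763476827895 z [-0.0002 -0.0021 -1.    ] F [-0.3366 -0.1782  0.1977] w 0.08680530439765333 j7 [ 0.0774 -1.3504]
shift cm [7.5832 4.2398 6.9567] turn z -1.2876401771607657
roll 157 ((505.0716552734375, -111.08535766601562), 32.46732711791992)
(-63, -44, 6) [424.5 195.3]
(-63, 44, 6) [349.6 173.5]
(-42, -40, 10) [429.3 177.3]
(-42, 40, 10) [359.5 156.6]
(-15, -38.5, 46) [451.2 157.6]
(-15, 38.5, 46) [374.8 134.2]
(38.5, 38.5, 46) [394.   75.8]
(38.5, -38.5, 46) [473.2 101.5]
```

View pics/w8.png

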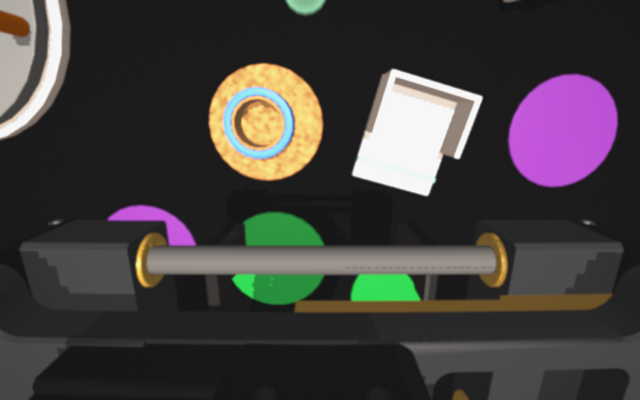

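The wrist view shows the roll lying flat on the cork mat, centred at (258,122). The pocket's front floor corners are at about (428,196) and (353,175), 3 px from the prediction.

```bash
python3 - <<'E'
from wr import *
w=shot('wrist');h=hsv(w);print(h[122,228],h[122,289],h[155,255])
m=cv2.inRange(h,(90,70,70),(125,255,255));yy,xx=np.nonzero(m);k=np.hypot(xx-258,yy-122)<42;q=np.c_[xx,yy][k]
P=onz(w,q,.034);print(k.sum(),cv2.minEnclosingCircle((1000*P[:,:2]).astype(np.float32)))
g=cv2.cvtColor(w['image'],cv2.COLOR_BGR2GRAY);v=((g>70)).astype(np.uint8);v[:60]=0;v[205:]=0;v[:,:340]=0;v[:,495:]=0
c=max(cv2.findContours(v,0,2)[0],key=cv2.contourArea);ap=cv2.approxPolyDP(c,3,True)[:,0];print(ap.tolist())
# subpixel front edge: line fit to the contour between front corners
c=c[:,0].astype(float)
def line(p,q):
    p,q=np.array(p,float),np.array(q,float);d=(q-p)/np.linalg.norm(q-p);t=(c-p)@d;n=abs((c-p)@[-d[1],d[0]])
    s=c[(n<2.5)&(t>6)&(t<np.linalg.norm(q-p)-6)];return s
for z,p,q in((.006,(353,175),(428,196)),(.046,(395,69),(482,96)),(.052,(395,69),(482,96))):
    s=line(p,q);W=onz(w,s,z)[:,:2];vx=cv2.fitLine(W.astype(np.float32),2,0,.01,.01).ravel();print(z,len(s),vx,np.degrees(np.arctan2(vx[1],vx[0])))
    print(onz(w,[p,q],z))
E
```

```text
[ 94  91 247] [ 94  88 247] [ 94  95 247]
1446 ((507.02691650390625, -108.98094940185547), 33.797733306884766)
[[392, 70], [382, 76], [352, 177], [428, 197], [443, 157], [460, 160], [482, 98]]
0.006 23 [ 0.2578  0.9662  0.4396 -0.2509] 75.05964
[[ 0.4541 -0.2047  0.006 ]
 [ 0.4316 -0.2898  0.006 ]]
0.046 47 [ 0.2508  0.968   0.5462 -0.2736] 75.473694
[[ 0.5578 -0.2337  0.046 ]
 [ 0.5366 -0.315   0.046 ]]
0.052 47 [ 0.2508  0.968   0.5456 -0.2714] 75.4737
[[ 0.557  -0.2323  0.052 ]
 [ 0.5362 -0.312   0.052 ]]
```

>>> move_arm --targets '[[[0, 0, 0], [0, 0, -0.163], 60], [[0, 0, 0], [0, 0, -0.163], 30], [[0, 0, 0], [0, 0, -0.163], 30], [[0, 0, 0], [0, 0, -0.163], 30], [[0, 0, 0], [0, 0, -0.163], 30], [[0, 0, 0], [0, 0, -0.163], 30], [[0, 0, 0], [0, 0, -0.163], 30], [[0, 0, 0], [0, 0, -0.163], 30], [[3.7, 0.7, 2], [0, 0, 0], 30], [[3.8, 0.8, 4], [0, 0, 0], 30], [[0, 0, 3], [0, 0, 0], 30], [[0, 0, 0], [0, 0, 0], 30]]'

```text
time: 21.1
ee_pos: [0.4813, -0.0972, 0.0773]
eef_rot: [0.79, 0.614, -0.0, -0.002]
ft_force: [0.9, 0.2, -0.2]
width: 0.0264
grip_force: 0.0
```

```bash
python3 - <<'E'
from wr import *
to([.4802,-.0995,.011],-14.7)
w=shot('wrist','w9.png');h=hsv(w);n=proj(w,[.5078,-.1067,.034])[0]
m=cv2.inRange(h,(90,70,70),(125,255,255));yy,xx=np.nonzero(m);k=np.hypot(xx-n[0],yy-n[1])<90;q=np.c_[xx,yy][k]
P=onz(w,q,.034);print(n,k.sum(),cv2.minEnclosingCircle((1000*P[:,:2]).astype(np.float32)))
E
```

```text
t 21.1 pos [ 0.4813 -0.0972  0.0773] yaw -14.310241199931511 z [-0.0028  0.0025 -1.    ] F [ 0.8848  0.1517 -0.2453] w 0.02637299107652658 j7 [ 0.261  -0.3455]
shift cm [-0.265  -0.0243  6.6316] turn z 0.006802574349817485
[360.9496 216.5957] 1976 ((506.3684997558594, -104.4962158203125), 34.162803649902344)
```

View pics/w9.png

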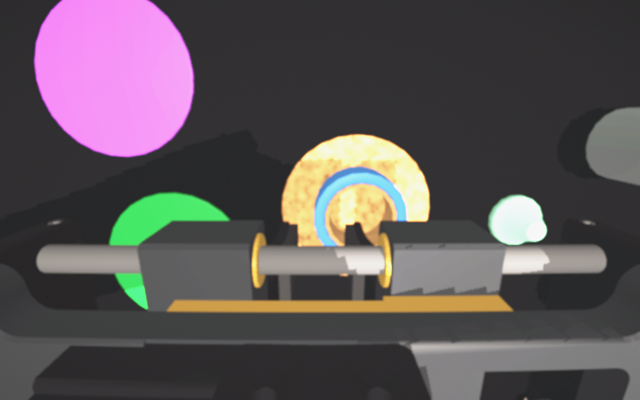

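The fingers straddle the near wall of the roll, which is at (361,210). One of them is over the bore.

>>> move_arm --targets '[[[-0.2, -0.1, 2], [0, 0, 0], 30], [[0, 0, 2], [0, 0, 0], 30], [[0, 0, 1.5], [0, 0, 0], 30], [[0, 0, 1.1], [0, 0, 0], 30], [[0, 0, 0], [0, 0, 0], 30], [[0, 0, 0], [0, 0, 0], 30]]'

```text
time: 21.9
ee_pos: [0.4807, -0.1003, 0.013]
eef_rot: [0.79, 0.613, 0.0, 0.0]
ft_force: [0.4, -1.3, 0.1]
width: 0.0263
grip_force: 0.0
```

>>> move_arm --targets '[[[0, 0, 0.15], [0, 0, 0], 30], [[0, 0, 0], [0, 0, 0], 5], [[0, 0, 0], [0, 0, 0], 5], [[0, 0, 0], [0, 0, 0], 5], [[0, 0, 0], [0, 0, 0], 5], [[0, 0, 0], [0, 0, 0], 5]]' --grip_force 25

```text
time: 22.65
ee_pos: [0.4804, -0.1004, 0.0112]
eef_rot: [0.79, 0.613, 0.0, 0.0]
ft_force: [-0.4, -1.1, 3.0]
width: 0.0118
grip_force: 25.8
```

>>> move_arm --targets '[[[0, 0, -0.5], [0, 0, 0], 5], [[0, 0, -1.5], [0, 0, 0], 5], [[0, 0, -2.5], [0, 0, 0], 5], [[0, 0, -2.5], [0, 0, 0], 5], [[0, 0, -1.5], [0, 0, 0], 5], [[0, 0, 0], [0, 0, 0], 5]]'

```text
time: 23.4
ee_pos: [0.4809, -0.1006, 0.0971]
eef_rot: [0.79, 0.613, 0.0, 0.001]
ft_force: [-0.3, 0.3, -1.5]
width: 0.0121
grip_force: 25.7
```

```bash
cat > hold.py <<'E'
from wr import *
s=r.read_state();ax=np.array([np.cos(np.radians(-14.7)),np.sin(np.radians(-14.7))])
w=shot('wrist');h=hsv(w);zt=s['ee_pos'][2]+.023;c=s['ee_pos'][:2]+.0285*ax;n=proj(w,[*c,zt])[0]
m=cv2.inRange(h,(90,70,70),(125,255,255));yy,xx=np.nonzero(m);k=np.hypot(xx-n[0],yy-n[1])<100;q=np.c_[xx,yy][k]
P=onz(w,q,zt);C,rad=cv2.minEnclosingCircle((1000*P[:,:2]).astype(np.float32));print('exp',c,'meas',C,rad,'pix',k.sum())
E
python3 - <<'E'
from hold import *
S=np.array([.504,-.261]); t=S-.0285*ax
to([t[0],t[1],.013],-14.7)
E
```

```text
exp [ 0.5084 -0.1079] meas (504.59246826171875, -104.39238739013672) 35.04307174682617 pix 3590
t 23.45 pos [ 0.4803 -0.1005  0.0961] yaw -14.455468570338313 z [ 0.0004 -0.0006 -1.    ] F [-0.4503 -0.3768 -0.7809] w 0.011944143917898555 j7 [ 0.2343 -0.3208]
shift cm [-14.9142   3.5133   8.3229] turn z 0.0042678785722054385
```

>>> move_arm --targets '[[[-1.5, 0.3, 0], [0, 0, 0], 5], [[-3, 0.7, 0], [0, 0, 0], 5], [[-4, 1, 0], [0, 0, 0], 5], [[-3.5, 0.8, 0], [0, 0, 0], 5], [[-2.2, 0.5, 0], [0, 0, 0], 5], [[-0.7, 0.2, 0.5], [0, 0, 0], 5], [[0, 0, 1.2], [0, 0, 0], 5], [[0, 0, 0], [0, 0, 0], 5]]'

```text
time: 24.45
ee_pos: [0.4765, -0.2515, 0.0777]
eef_rot: [0.79, 0.613, -0.0, -0.001]
ft_force: [-0.4, -0.4, -0.8]
width: 0.0121
grip_force: 25.7
```

```bash
python3 - <<'E'
from hold import *
cv2.imwrite('pics/w10.png',w['image'])
S=np.array([.504,-.261]); t=S-.0285*ax
to([t[0],t[1],.013],-14.7)
ay=np.array([-ax[1],ax[0]])
for x,y,z in((-15,38.5,52),(-15,44,52),(-15,38.5,46),(44,44,52),(44,-44,52),(-15,-38.5,52)):
    p=S+(ax*x+ay*y)/1000;print((x,y,z),proj(w,[p[0],p[1],z/1000])[0].round(1))
a=shot('scene');b=shot('side')
cv2.imwrite('pics/v10.png',np.hstack([cv2.resize(a['image'][110:200,215:335],(400,300),interpolation=3),cv2.resize(b['image'][115:205,325:445],(400,300),interpolation=3)]))
cv2.imwrite('pics/v11.png',np.vstack([cv2.imread('pics/v10.png'),cv2.resize(w['image'][60:280,60:580],(800,300))]))
E
```

```text
exp [ 0.504  -0.2587] meas (500.0897216796875, -254.9981689453125) 34.71383285522461 pix 3560
t 24.5 pos [ 0.4769 -0.2517  0.0784] yaw -14.320680516122176 z [-0.0009  0.001  -1.    ] F [ 0.2546 -0.319  -1.0403] w 0.011896767309533353 j7 [ 0.3026 -0.0771]
shift cm [-0.2124  0.0136  6.5403] turn z 0.006620373910633542
(-15, 38.5, 52) [344.5 166.7]
(-15, 44, 52) [344.8 157.9]
(-15, 38.5, 46) [343.9 165.2]
(44, 44, 52) [438.9 158.8]
(44, -44, 52) [425.5 284.4]
(-15, -38.5, 52) [341.4 276.9]
```

View pics/v11.png

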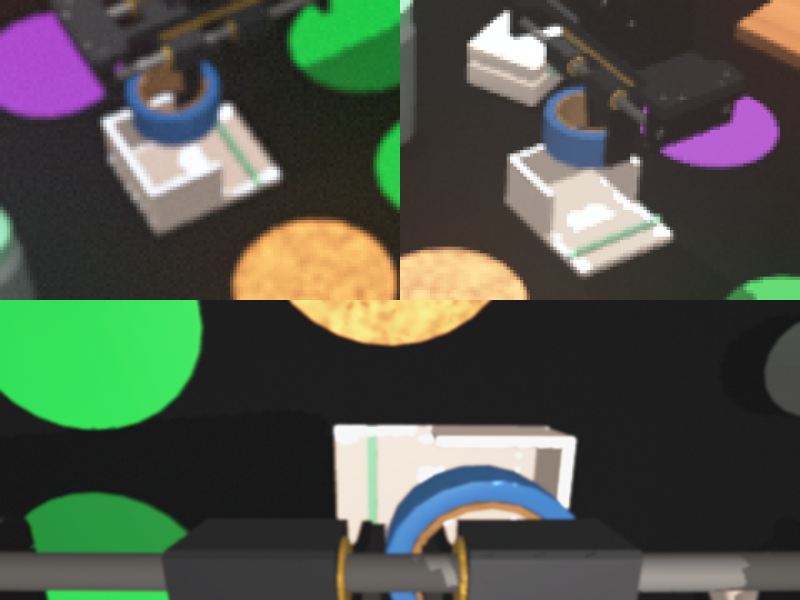

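The roll is held level above the pocket in both views. In the wrist view the near side wall's top is at row 163, as predicted for the seat estimate. Next I'll check the roll's outer edge (row 182) against its expected projection.

```bash
python3 - <<'E'
from hold import *
ay=np.array([-ax[1],ax[0]]);th=np.linspace(0,2*np.pi,200)
for dz in(-.007,.023):
    P=np.c_[c+.034*np.c_[np.cos(th),np.sin(th)],np.full(200,s['ee_pos'][2]+dz)];print(dz,proj(w,P)[:,1].min(),proj(w,P)[:,0].max())
mm=np.c_[xx,yy][k];print(mm[:,1].min(),np.sort(mm[:,1])[20],mm[:,0].max())
E
```

```text
exp [ 0.5049 -0.2596] meas (500.8607482910156, -255.88568115234375) 34.720855712890625 pix 3565
-0.007 176.05587791149946 426.04027377692523
0.023 188.13470831680056 445.9172436503097
182 183 433
```

```bash
python3 - <<'E'
from hold import *
ay=np.array([-ax[1],ax[0]]);th=np.linspace(0,2*np.pi,200);s=r.read_state();z=s['ee_pos'][2]
c=s['ee_pos'][:2]+.0285*ax
def sil(cam,c): 
    return np.vstack([proj(cam,np.c_[c+.034*np.c_[np.cos(th),np.sin(th)],np.full(200,z+d)]) for d in(-.007,.023)])
for nme in('scene','side'):
    cam=shot(nme);m=cv2.inRange(hsv(cam),(98,80,40),(122,255,255));yy,xx=np.nonzero(m);n=proj(cam,[*c,z])[0];k=np.hypot(xx-n[0],yy-n[1])<28
    q=np.c_[xx,yy][k];e=sil(cam,c);
    print(nme,'obs',np.percentile(q,[1,99],axis=0).round(1).tolist(),'exp',e.min(0).round(1),e.max(0).round(1),'px per cm ax,ay',(proj(cam,[*(c+.01*ax),z])[0]-n).round(1),(proj(cam,[*(c+.01*ay),z])[0]-n).round(1))
to([.504-.0276,-.261+.0072,.013],-14.7)
E
```

```text
exp [ 0.5049 -0.2599] meas (500.89532470703125, -256.18621826171875) 34.727630615234375 pix 3566
scene obs [[252.0, 128.0], [280.0, 151.9]] exp [251.5 125.1] [280.3 153.6] px per cm ax,ay [-3.6  1.5] [1.8 2.6]
side obs [[368.0, 140.3], [386.0, 164.0]] exp [367.4 139.3] [395.1 164.6] px per cm ax,ay [-2.3 -2. ] [-3.2  1.2]
t 24.8 pos [ 0.4772 -0.2532  0.0794] yaw -14.415966981112579 z [ 0.0004 -0.0004 -1.    ] F [-0.8737  0.0133 -0.3011] w 0.012101930794466781 j7 [ 0.3028 -0.0767]
shift cm [-0.0779 -0.0679  6.6352] turn z 0.004957311363964605
```

>>> move_arm --targets '[[[0, -0.1, 1.5], [0, 0, 0], 5], [[0, 0, 1.2], [0, 0, 0], 5], [[0, 0, 0.8], [0, 0, 0], 5], [[0, 0, 0.8], [0, 0, 0], 5], [[0, 0, 0], [0, 0, 0], 5]]'

```text
time: 25.42
ee_pos: [0.4757, -0.2529, 0.0354]
eef_rot: [0.79, 0.613, -0.0, -0.001]
ft_force: [-0.2, -1.1, -0.3]
width: 0.0118
grip_force: 25.7
```

>>> move_arm --targets '[[[0, 0, 0.8], [0, 0, 0], 5], [[0, 0, 0.7], [0, 0, 0], 5], [[0, 0, 0.4], [0, 0, 0], 5], [[0, 0, 0.1], [0, 0, 0], 5], [[0, 0, 0], [0, 0, 0], 5]]'

```text
time: 26.05
ee_pos: [0.4762, -0.2531, 0.0161]
eef_rot: [0.79, 0.613, 0.0, 0.0]
ft_force: [-0.2, -0.1, -1.6]
width: 0.0116
grip_force: 25.7
```

>>> move_arm --targets '[[[0, 0, 0.15], [0, 0, 0], 5], [[0, 0, 0.1], [0, 0, 0], 5], [[0, 0, 0.1], [0, 0, 0], 5], [[0, 0, 0], [0, 0, 0], 5]]'

```text
time: 26.55
ee_pos: [0.4761, -0.2531, 0.0131]
eef_rot: [0.79, 0.613, -0.0, 0.0]
ft_force: [-3.9, 1.6, 7.5]
width: 0.0121
grip_force: 25.6
```

>>> move_arm --targets '[[[0, 0, 0], [0, 0, 0], 28], [[0, 0, 0], [0, 0, 0], 28], [[0, 0, 0], [0, 0, 0], 28], [[0, 0, -1], [0, 0, 0], 28], [[0, 0, -2], [0, 0, 0], 28], [[0, 0, -4], [0, 0, 0], 28], [[0, 0, -5], [0, 0, 0], 28], [[-2, -5, -3], [0, 0, 0], 28], [[-5, 0, 0], [0, 0, 0], 28], [[-5, 0, 0], [0, 0, 0], 28], [[0, 0, 0], [0, 0, 0], 28]]'

```text
time: 27.92
ee_pos: [0.3958, -0.3607, 0.1638]
eef_rot: [0.792, 0.61, -0.0, 0.001]
ft_force: [-0.2, -0.1, 0.1]
width: 0.0243
grip_force: 0.0
```

```bash
python3 - <<'E'
from wr import *
to([.476,-.253,.1])
th=np.linspace(0,2*np.pi,200);c=np.array([.5035,-.2605])
for nme in('scene','side','wrist'):
    cam=shot(nme,nme+'_end.png');m=cv2.inRange(hsv(cam),(90,70,40),(125,255,255));n=proj(cam,[*c,.02])[0];yy,xx=np.nonzero(m);k=np.hypot(xx-n[0],yy-n[1])<(75 if nme=='wrist' else 20)
    q=np.c_[xx,yy][k]
    e=np.vstack([proj(cam,np.c_[c+.034*np.c_[np.cos(th),np.sin(th)],np.full(200,d)]) for d in(.006,.036)]);t=e[200:]
    print(nme,k.sum(),q.min(0) if len(q) else 0,q.max(0) if len(q) else 0,'exp',e.min(0),e.max(0))
    if len(q)>20:
        P=onz(cam,q,.036);print(cv2.minEnclosingCircle((1000*P[:,:2]).astype(np.float32)))
# bottles etc moved? compare against first images
for f,g in(('a.png','scene_end.png'),('b.png','side_end.png')):
    d=cv2.absdiff(cv2.imread('pics/'+f),cv2.imread('pics/'+g)).max(2)
    for n,p in ((('bA',(214,195)),('bB',(236,233)),('nip',(259,214)),('case',(190,168))) if f=='a.png' else (('bB',(280,148)),('bA',(319,133)),('nip',(316,173)),('case',(361,132)))):
        print(f,n,int((d[p[1]-14:p[1]+14,p[0]-12:p[0]+12]>45).sum()))
E
```

```text
t 27.925 pos [ 0.3958 -0.3607  0.1638] yaw -14.788129076561122 z [ 0.0005 -0.0017 -1.    ] F [-0.1916 -0.0508  0.134 ] w 0.024268986500640147 j7 [0.1873 0.2529]
shift cm [12.4684  4.9991  6.3652] turn z 0
scene 191 [256 142] [282 164] exp [255.1814 142.9871] [282.5594 170.4286]
((505.11065673828125, -261.8649597167969), 40.116004943847656)
side 270 [367 161] [392 184] exp [366.4538 160.1609] [393.1813 185.1254]
((494.41180419921875, -244.31568908691406), 49.196990966796875)
wrist 2097 [368  16] [445  97] exp [366.2734  13.9428] [447.2664  97.6297]
((500.4217834472656, -262.41522216796875), 35.72563934326172)
a.png bA 0
a.png bB 0
a.png nip 0
a.png case 0
b.png bB 0
b.png bA 0
b.png nip 0
b.png case 0
```

```bash
python3 -c "
from bench import r
print(r.close_job())"
```

```text
the job is handed in; nothing more can be done
None
```

The job is handed in at about 28 s: the carousel is at its stop, the roll went flat onto the cork mat and then, gripped by its wall, onto the pocket floor, and the bottles, nipple and case look unmoved on camera.

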